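# Mount the hand crimper in its bench cradle and close the keeper

### The arm

A 7-joint arm with a two-finger parallel gripper is mounted at the origin on the work surface. World frame = base frame: x ahead of the robot, y to its left, z up, the work surface at z = 0. Lengths are in m, angles in degrees, forces in N, time in s.
With the tool pointing down it reaches from about 0.425 to 0.875 m from the base axis. Payload 4.7 kg.
Tool frame: the origin (TCP) lies at the very end of the fingers, on their centre line; the grasp point (between the pads) lies env.grip_point_offset behind it (env.grip_point_offset is the distance from the TCP to the grasp point, in m); z points along the fingers, y is the direction in which the jaws open and shut (so a half turn about z gives the same grasp; the last joint's range is limited). The gripper opens to 87 mm and grips with 3 to 60 N. Pads are 19 mm wide; open, the fingers measure 117 mm over their backs; the gripper's body (75 mm by 190 mm) begins 51 mm behind the grasp point.
Start: joints at [-68.348, 18.392, -4.016, 83.108, 1.295, 78.541, -3.26], TCP at [0.231, 0.607, 0.223] pointing down, gripper open.
Joint ranges: [-163.93, 163.93], [-17.29, 119.83], [-79.2, 71.16], [3.27, 140.29], [-89.18, 269.18], [5.43, 117.66], [-154.24, 154.24]. Speed limits (degrees/s): [147.25, 147.25, 180, 180, 180, 180, 180].

### API

Orientations are given as [roll, pitch, yaw] about the fixed x, y, z axes, in that order (R = Rz(yaw) Ry(pitch) Rx(roll)).
In Python, from cell import env gives the robot as it stands.
- The arm moves only by the tool send_rows, never from a script. Its argument "plan" is a list of rows, each a list of 7 numbers: the finger opening in mm, from 0 to 87, then the shift along the tool's x, y, z in mm, then the turn, a rotation vector about the tool's x, y, z in rad. A call has 1 to 12 rows; each row shifts and turns the commanded pose from where the row before left it, along the tool's axes as they then stand; what a row does not reach is not made up. A row lasts 1/10 s, in which the tool goes at most 50 mm and 8.59 degrees, less where a joint would pass 70% of its speed; a pose out of reach is approached as far as the arm can. A call is refused whole if a number of a shift passes 50 or a number of a turn 0.15, either way. A call with a gripper value outside its range is refused whole. The fingers move at their own pace and stop on an object; "grip_force" is the grip in N (left out, the last holds). Time passes only in rows, so rows that do not move let the fingers close. It gives the time, the measured TCP pose, the force and the opening at its end, in the units of the state.
- env.get_obs(): the state, without advancing time (a new reading comes with each control period).
- env.read_camera(name): name is "scene" or "top" or "wrist"; returns the picture (384x512x3 uint8, red, green, blue); there is no depth.
- env.get_calibration(name): a dict with "fx", "fy", "cx", "cy" (pixels), "extrinsics" (4x4, takes a point from camera to world coordinates). Camera axes: x right, y down, z forward; pixel columns grow to the right and rows downward; lengths in m; the calibration is good to about 2 mm. A picture is of the moment at which its call begins: read the wrist's pose just before it. get_calibration takes no time and is no camera call; for the wrist camera it gives the pose at the moment of the call.
- env.sign_off(): hands the job in, once; it reports no verdict.
Trained networks look in the newest picture that a camera, given by its name, has taken for a name from the list of things; names that differ only in an ending like _2 or _b are one class to them, and where a whole thing is asked for, a point or a joint stands for the part that bears it (a point fixed in the world has none). Each returns a list of dicts, best first, with "confidence" (0 to 1); they miss things now and then, are a little off and sometimes report something else, mostly with a low value. They report only what shows in the picture. A call takes as long as a camera call. They do not tell look-alikes from the thing itself.
- env.regions_of(camera, query): "region" (384x512 bool, what is visible of it) and "rect" ([left, top, right, bottom] in pixels, round what is visible of it).
The state is a dict: "time_s": time; "qpos": joint angles; "joint_velocities": joint speeds; "effort": joint torques, N m; "tool_pos": TCP position; "tool_rot": TCP orientation; "force": force on the tool from outside, world axes, zero at the start; "wrist_torque": the same for the moment, N m; "grip_width": finger opening in m.
Only numpy, scipy, OpenCV 4.12 (cv2) and the standard library are available. Lean on these libraries where they do the work, as an engineer would, in place of code of your own. Each camera call takes 0.05 s, during which the arm holds its last target. There are 200 camera calls.

### The job

Mount the hand crimper (the long black tool with the raised collar and steel head) in the pin cradle: lower it all the way down onto the cradle before letting go, so that it lies flat between the pins with its collar in the slot between the two front pairs of pins and its head sticking out at the end away from the keeper lever. Then swing the keeper lever over the crimper's tail until it is fully closed, and let go. Leave the power screwdriver and the small tin where they are.

Things in the scene. Friction and masses are not known exactly. Their poses are not given: they have to be found in the camera images.
- crimper_mid (a point): grip centre of the hand crimper, half-way up its body, near its balance point. Flat-bottomed straight black body, about 0.45 kg, lying flat: 192 long (x = -108 to +84 from here), 32 wide (y), 36 high; underside 18 below, top 18 above. x along the tool towards the head, z up. Pinch it across its 32 width
- crimper_collar (a point): centre of the crimper's thin raised aluminium collar, 56.5 ahead (x) of and 4 above crimper_mid: 8 thick along x, 56 wide, 44 high, its foot level with the body's underside; axes as crimper_mid
- crimper_head (a point): centre of the crimper's steel head, 99 ahead (x) of and 4 above crimper_mid: 44 wide, 44 high, 30 long, with two short jaws ahead of it to x = +127 of crimper_mid; axes as crimper_mid
- cradle_seat (a point): where the underside of the mounted crimper's grip centre belongs (crimper_mid then 18 straight above, x axes parallel): 30 above the bench, x towards the head end, z up. Bolted-down cradle: aluminium plate 216 x 110 x 10 and two white seat blocks 70 wide with tops at this level, at x = -64 to -40 and 28.5 to 84.5; free space between them
- cradle_slot (a point): centre of the collar slot, at seat level, x = +56.5 of cradle_seat, same axes. Six upright steel pins, 14 diameter, round noses reaching 25 above the seat, stand in pairs at y = +-25.5, at x = -108.5, -14.5 and +14.5 from here. The body has 2.5 play on each side between the pins, the collar 3.5 before and behind. A crimper not fully down keeps the keeper from closing
- keeper_hinge (a point): middle of the keeper lever's hinge, in a white bracket at the cradle's tail end: x = -80, y = +40, z = +44 of cradle_seat, axes as the cradle's; the hinge line runs along x
- keeper_knob (a point): centre of the black ball knob (22 diameter) at the end of the keeper lever, 105 from the hinge line. The lever is a flat steel bar 14 wide (along the hinge line), 10 thick. Closed, it lies level across the crimper's tail 3 above the body, knob on the cradle's -y side; open, the knob is up and over on the +y side
- keeper (a joint): keeper lever angle in rad: 0 fully closed (on its stop), 1.57 upright, up to 2.5 open (leaning out to the cradle's +y side). The knob is at x = -80, y = 40 - 105 cos(angle), z = 44 + 105 sin(angle) of cradle_seat. Friction holds it wherever it is left; 1 to 2 N at the knob moves it
- driver_mid (a point): centre of the power screwdriver, a slimmer black and grey straight tool (28 wide, 30 high, about 215 long, thin steel bit, no collar) lying on the bench; to be left alone. x towards the bit
- tin: small aluminium tin, 48 diameter, 45 high, origin under its centre; stands on the bench near the cradle; to be left alone
Not all that is in view belongs to the job. Leave any orange look-alike of the part that bears crimper_mid alone.

How it is judged:
By the outcome, as a careful person would: the job done as asked, in the order asked, and still so for the second after the job is handed in, with the robot touching nothing.
It also fails if it takes over 64 s, if anything falls off the work surface, if the arm or the gripper's body presses on something with over 40 N, if the wrist force passes 120 N, or if a joint passes its speed limit or range.

## Working session

There is one attempt and no reset: what is moved stays moved. The work goes in short steps, Python scripts to look and compute and a tool call to move; the robot and the scene stay as the last step left them, time stands still between calls to the robot, and variables do not carry over. Pictures are saved under pics/ and viewed, about 8 in all and at most 12, crops included, and the job is handed in when it is done.

Besides the shell and the picture viewer there is one more tool, called as name(argument=value, ...) on one line, values as JSON. send_rows: Moves the arm, as the interface text tells. Its arguments: {"type":"object","properties":{"plan":{"type":"array"},"grip_force":{"type":"number"}},"required":["plan"]}

```bash
mkdir -p pics; ls
python3 - <<'E'
from cell import env
import cv2,numpy as np
o=env.get_obs();print(o['time_s'],o['tool_pos'],o['tool_rot'],o['grip_width'],env.grip_point_offset)
for n in('scene','top'):
    im=env.read_camera(n);cv2.imwrite(f'pics/{n}0.png',im[:,:,::-1])
    c=env.get_calibration(n);print(n,c['fx'],c['fy'],c['cx'],c['cy'],np.round(c['extrinsics'],4).tolist())
    for q in('crimper_mid','crimper_collar','crimper_head','cradle_seat','keeper_hinge','keeper_knob','keeper','driver_mid','tin'):
        try:
            for r in env.regions_of(n,q)[:3]:
                ys,xs=np.nonzero(r['region']);print(n,q,round(r['confidence'],2),np.round(r['rect']),len(xs),xs.mean().round(1),ys.mean().round(1), im[r['region']].mean(0).round())
        except Exception as e: print(q,repr(e)[:200])
E
```

```text
pics
0.0 [0.23113564 0.6069051  0.22143375] [-1.79888226e+02  4.01253347e-03  1.59157713e+02] 0.08714365672184392 0.0187
scene 415.9715433271081 415.9715433271081 244.97706938942383 193.59996555778952 [[0.5218, 0.5313, -0.6674, 1.203], [0.8529, -0.3378, 0.3979, -0.4704], [-0.014, -0.7769, -0.6295, 0.8164], [0.0, 0.0, 0.0, 1.0]]
scene crimper_mid 0.71 [ 78. 182. 142. 243.] 1257 108.9 212.5 [102.  71.  50.]
scene crimper_mid 0.24 [299. 142. 381. 239.] 2436 340.0 207.3 [112. 113. 111.]
scene crimper_collar 0.68 [ 79. 184. 141. 236.] 1226 109.8 211.3 [104.  72.  50.]
scene crimper_head 0.98 [158. 247. 183. 334.] 1496 168.6 294.1 [55. 56. 56.]
scene cradle_seat 0.85 [301. 144. 382. 241.] 2480 339.7 207.1 [111. 112. 110.]
scene keeper_hinge 0.75 [300. 142. 383. 242.] 2587 339.8 206.4 [110. 111. 109.]
scene keeper_hinge 0.69 [153. 244. 186. 336.] 1431 168.6 294.2 [53. 55. 55.]
scene keeper_hinge 0.43 [214. 221. 268. 274.] 631 234.4 244.6 [36. 37. 38.]
scene keeper_knob 0.7 [156. 247. 184. 335.] 1461 168.6 295.0 [54. 55. 55.]
scene keeper_knob 0.52 [325. 142. 340. 181.] 246 333.6 159.9 [76. 
[... 630 characters left out ...]
95 365.8 270.6 [130.  90.  42.]
top crimper_collar 0.82 [336. 109. 362. 193.] 1109 347.8 147.2 [53. 53. 52.]
top crimper_head 0.85 [323. 246. 405. 302.] 1206 364.9 271.5 [134.  90.  35.]
top crimper_head 0.46 [123. 116. 191. 190.] 2876 161.3 154.5 [128. 130. 128.]
top cradle_seat 0.88 [124. 114. 189. 191.] 2868 161.6 154.5 [129. 130. 128.]
top keeper_hinge 0.71 [125. 117. 192. 192.] 2833 161.8 154.3 [129. 130. 128.]
top keeper_knob 0.46 [123. 168. 154. 179.] 202 136.4 172.1 [65. 66. 66.]
top keeper 0.79 [121. 164. 156. 179.] 233 136.2 172.0 [69. 70. 69.]
top driver_mid 0.64 [267. 124. 287. 200.] 609 276.5 166.4 [58. 59. 60.]
top tin 0.47 [229. 208. 245. 224.] 251 236.2 216.5 [141. 144. 143.]
```

Run:
```python
import cv2,numpy as np
t=cv2.imread('pics/top0.png')
a=cv2.resize(t[100:212,110:210],None,fx=5,fy=5,interpolation=cv2.INTER_CUBIC)
b=cv2.resize(t[92:204,320:380],None,fx=5,fy=5,interpolation=cv2.INTER_CUBIC)
cv2.imwrite('pics/topcrop.png',np.hstack([a,b]))
```

```text
(no output)
```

View pics/top0.png

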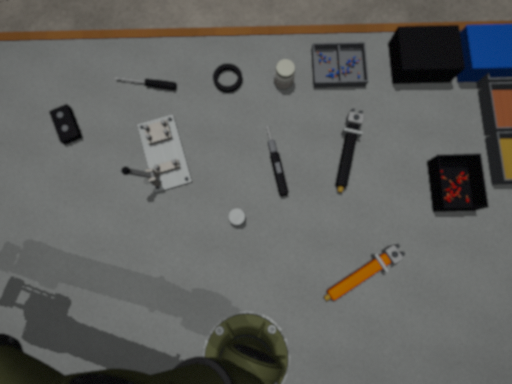

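View pics/scene0.png

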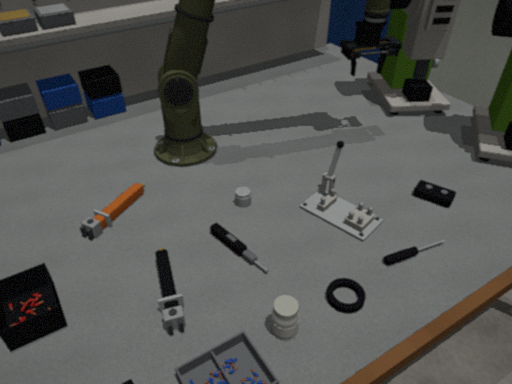

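View pics/topcrop.png

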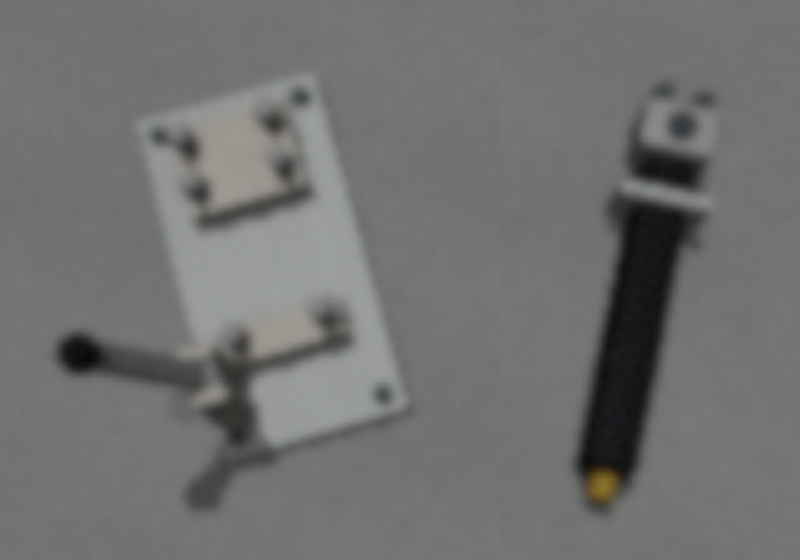

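The cradle is at top px (162,154), head end up and away from the robot, with the lever open and its knob at (126,171). The black crimper runs from tail (340,189) to head (353,118), and the orange decoy is at (365,270). The driver is at (276,166) and the tin at (236,217). Next I'll work out rough poses for a wrist close-up.

```bash
cat > h.py <<'E'
from cell import env
import cv2,numpy as np
from scipy.spatial.transform import Rotation as R
def p2w(c,u,v,z):
    E=np.array(c['extrinsics']);d=E[:3,:3]@[(u-c['cx'])/c['fx'],(v-c['cy'])/c['fy'],1];o=E[:3,3]
    return o+d*(z-o[2])/d[2]
def w2p(c,P):
    E=np.array(c['extrinsics']);q=(np.atleast_2d(P)-E[:3,3])@E[:3,:3]
    return np.c_[c['cx']+c['fx']*q[:,0]/q[:,2],c['cy']+c['fy']*q[:,1]/q[:,2]]
def rot(o): return R.from_euler('xyz',o['tool_rot'],degrees=True)
def todo(P,yaw):
    "shift in current tool axes (mm), yaw turn about tool z (rad) to reach TCP P, tool-down yaw"
    o=env.get_obs();r=rot(o);rt=R.from_euler('xyz',[180,0,yaw],degrees=True)
    rv=(r.inv()*rt).as_rotvec();print('shift',np.round(r.inv().apply(np.array(P)-o['tool_pos'])*1000,1),'rv',np.round(rv,3),'tcp',np.round(o['tool_pos'],4),o['tool_rot'].round(2),'t',o['time_s'],'w',o['grip_width'])
def save(n,f):
    im=env.read_camera(n);cv2.imwrite('pics/'+f,im[:,:,::-1]);return im
E
python3 - <<'E'
from h import *
c=env.get_calibration('top')
f=lambda x,y,z,ox=110,oy=100:p2w(c,ox+x/5,oy+y/5,z)
# crimper: crop right starts at x=500 -> 320, 92
g=lambda x,y,z:p2w(c,320+(x-500)/5,92+y/5,z)
t=g(608,465,.036);h=g(667,194,.044);print('tail end',t,'collar',h)
d=(h-t)[:2];print('len',np.hypot(*d),'yaw',np.degrees(np.arctan2(d[1],d[0])))
for p in [(137,125),(315,75),(410,405)]: print('plate',f(*p,.010))
for p in [(187,135),(272,112),(195,180),(287,160),(234,335),(327,305)]: print('pin',f(*p,.055).round(4))
print('hinge',f(205,375,.074),'knob',f(80,352,.13))
w=env.get_calibration('wrist');o=env.get_obs();r=rot(o)
E=np.array(w['extrinsics']);print('cam in tool',r.inv().apply(E[:3,3]-o['tool_pos']).round(4),(r.as_matrix().T@E[:3,:3]).round(3).tolist(),w['fx'])
m=(t+(h-t)*(108/164.5));print('mid',m);todo([m[0],m[1],.2],np.degrees(np.arctan2(d[1],d[0])));
todo([m[0],m[1],.2],180+np.degrees(np.arctan2(d[1],d[0])))
E
```

```text
tail end [ 0.45014841 -0.27866896  0.036     ] collar [ 0.60612569 -0.3215297   0.044     ]
len 0.16175893783771778 yaw -15.364978211661395
plate [0.65193745 0.30835759 0.01      ]
plate [0.68084494 0.20326087 0.01      ]
plate [0.47772345 0.14505592 0.01      ]
pin [0.6279 0.2658 0.055 ]
pin [0.6406 0.2178 0.055 ]
pin [0.601  0.2605 0.055 ]
pin [0.6116 0.2087 0.055 ]
pin [0.5099 0.2361 0.055 ]
pin [0.5259 0.1846 0.055 ]
hinge [0.48275675 0.24650599 0.074     ] knob [0.48285906 0.29630955 0.13      ]
cam in tool [ 6.560e-02 -1.000e-04 -1.612e-01] [[-0.001, -0.97, -0.242], [1.0, -0.001, -0.001], [0.001, -0.242, 0.97]] 297.12600260240674
mid [ 0.55255295 -0.30680854  0.04125228]
shift [-625.5 -740.2   22.6] rv [ 0.    -0.     3.046] tcp [0.2313 0.6075 0.2226] [180.     0.   159.16] t 1.0 w 0.08685338779439152
shift [-625.5 -740.2   22.6] rv [ 0.     0.    -0.096] tcp [0.2313 0.6075 0.2226] [180.     0.   159.16] t 1.0 w 0.08685338779439152
```

send_rows(plan=[[87, -38, -24, -2, 0, 0, 0], [87, -38, -24, -2, 0, 0, 0], [87, -38, -24, -2, 0, 0, 0], [87, -38, -24, -2, 0, 0, 0], [87, -38, -24, -2, 0, 0, 0], [87, -38, -24, -2, 0, 0, 0], [87, -38, -24, -2, 0, 0, 0], [87, -38, -24, -2, 0, 0, 0], [87, -38, -24, -2, 0, 0, 0], [87, -38, -24, -2, 0, 0, 0]])

```text
time_s: 2.0
tool_pos: [0.502, 0.2464, 0.243]
tool_rot: [180.0, 0.0, 159.2]
force: [-0.1, 0.7, -0.0]
grip_width: 0.0869
```

send_rows(plan=[[87, -20.5, -41.6, 0, 0, 0, 0], [87, -20.5, -41.6, 0, 0, 0, 0], [87, -20.5, -41.6, 0, 0, 0, 0], [87, -20.5, -41.6, 0, 0, 0, 0], [87, -20.5, -41.6, 0, 0, 0, 0], [87, -20.5, -41.6, 0, 0, 0, 0], [87, -20.5, -41.6, 0, 0, 0, 0], [87, -20.5, -41.6, 0, 0, 0, 0], [87, -20.5, -41.6, 0, 0, 0, 0], [87, -20.5, -41.6, 0, 0, 0, 0], [87, -20.5, -41.6, 0, 0, 0, 0], [87, -20.5, -41.6, 0, 0, 0, 0]])

```text
time_s: 3.2
tool_pos: [0.5535, -0.3077, 0.2429]
tool_rot: [180.0, 0.0, 159.2]
force: [0.5, 1.0, 0.3]
grip_width: 0.0871
```

send_rows(plan=[[87, 0, 0, 0, 0, 0, 0.145], [87, 0, 0, 0, 0, 0, 0.145], [87, 0, 0, 0, 0, 0, 0.145], [87, 0, 0, 0, 0, 0, 0.145], [87, 0, 0, 0, 0, 0, 0.145], [87, 0, 0, 0, 0, 0, 0.145], [87, 0, 0, 0, 0, 0, 0.145], [87, 0, 0, 0, 0, 0, 0.145], [87, 0, 0, 0, 0, 0, 0.145], [87, 0, 0, 0, 0, 0, 0.145], [87, 0, 0, 0, 0, 0, 0.145]])

```text
time_s: 4.3
tool_pos: [0.5535, -0.3059, 0.2426]
tool_rot: [180.0, -0.0, 67.5]
force: [0.3, -0.5, 0.0]
grip_width: 0.087
```

send_rows(plan=[[87, 0, 0, 0, 0, 0, 0.145], [87, 0, 0, 0, 0, 0, 0.145], [87, 0, 0, 0, 0, 0, 0.145], [87, 0, 0, 0, 0, 0, 0.145], [87, 0, 0, 0, 0, 0, 0.145], [87, 0, 0, 0, 0, 0, 0.145], [87, 0, 0, 0, 0, 0, 0.145], [87, 0, 0, 0, 0, 0, 0.145], [87, 0, 0, 0, 0, 0, 0.145], [87, 0, 0, 0, 0, 0, 0.145], [87, 0, 0, 0, 0, 0, 0], [87, 0, 0, 0, 0, 0, 0]])

```text
time_s: 5.5
tool_pos: [0.5535, -0.3059, 0.2425]
tool_rot: [-180.0, -0.0, -15.1]
force: [0.3, 0.4, -0.0]
grip_width: 0.0871
```

```bash
cat >> h.py <<'E'
def frame(P,yaw):
    T=R.from_euler('z',yaw,degrees=True)
    return lambda q:T.apply(np.atleast_2d(q))+P
E
python3 - <<'E'
from h import *
c=env.get_calibration('wrist');im=save('wrist','w1.png')
for q in('crimper_mid','crimper_head','crimper_collar'):
    for r in env.regions_of('wrist',q)[:2]: print(q,r['confidence'],r['rect'])
f=frame([.5526,-.3068,.018],-15.2)
big=cv2.resize(im[:,:,::-1],None,fx=1.5,fy=1.5)
for x,y,z in [(-108,-16,18),(-108,16,18),(84,16,18),(84,-16,18),(0,0,18)]+[(56.5+a,b,26) for a in(-4,4) for b in(-28,28)]:
    p=w2p(c,f([x/1e3,y/1e3,z/1e3]))[0];print(p.round(1));cv2.circle(big,tuple((p*1.5+.25).round().astype(int)),3,(0,0,255),1)
cv2.imwrite('pics/w1b.png',big)
E
```

```text
crimper_mid 0.75 [232.7, 60.7, 279.0, 236.9]
crimper_head 0.75 [231.2, 63.3, 277.9, 236.1]
crimper_collar 0.89 [230.6, 59.0, 282.1, 237.3]
[268.2 251.5]
[244.4 251.5]
[243.1 102.4]
[270.  102.5]
[256.4 172.3]
[280.1 129.9]
[232.9 129.8]
[280.3 122.9]
[232.8 122.9]
```

View pics/w1b.png

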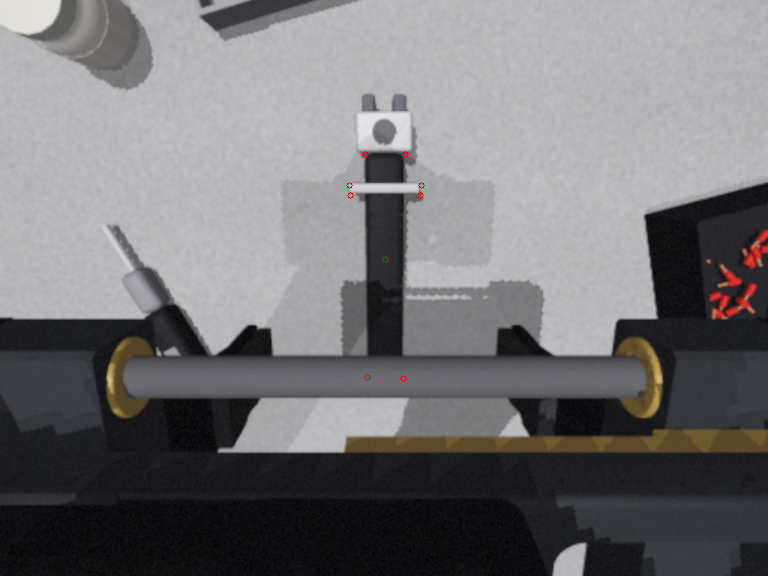

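The overlay fits: body edges agree to about 1 px, and the collar sits about 2 px further ahead than predicted. I'll refine with intensity profiles.

Run:
```python
from h import *
c=env.get_calibration('wrist');im=cv2.imread('pics/w1.png').astype(float).mean(2)
L=[]
for v in (108,112,145,160,165,178,184):
    row=im[v,225:290];d=np.nonzero(row<60)[0]+225;print(v,d.min(),d.max(),len(d))
    L.append(p2w(c,(d.min()+d.max())/2,v,.036))
print(np.round(L,4).tolist())
print(im[116:134,262:265].mean(1).round())
col=im[116:134,250:264].mean(1);r=np.nonzero(col>130)[0]+116;print(r)
for v in (r.min()-.5,r.max()+.5): print(p2w(c,256.5,v,.044))
cr=im[123:126].mean(0);d=np.nonzero(cr[222:292]>205)[0]+222;print(d.min(),d.max(),cr[225:290:1].round().tolist())
```

```text
108 244 268 25
112 244 268 25
145 244 268 25
160 245 268 24
165 245 268 24
178 245 268 24
184 245 268 24
[[0.6276, -0.3268, 0.036], [0.6232, -0.3256, 0.036], [0.5854, -0.3153, 0.036], [0.5674, -0.3111, 0.036], [0.5614, -0.3094, 0.036], [0.5454, -0.3051, 0.036], [0.5379, -0.303, 0.036]]
[ 47.  47.  47.  46.  43.  66. 168. 209. 214. 210. 207. 193. 141.  51.
  45.  45.  46.  45.]
[122 123 124 125 126 127 128]
[ 0.61245619 -0.32329752  0.044     ]
[ 0.6046673  -0.32117745  0.044     ]
234 277 [165.0, 165.0, 164.0, 165.0, 163.0, 164.0, 165.0, 156.0, 190.0, 207.0, 210.0, 210.0, 210.0, 211.0, 210.0, 210.0, 210.0, 210.0, 210.0, 211.0, 210.0, 210.0, 211.0, 211.0, 211.0, 211.0, 211.0, 211.0, 212.0, 211.0, 211.0, 212.0, 211.0, 211.0, 212.0, 210.0, 211.0, 211.0, 210.0, 211.0, 211.0, 211.0, 211.0, 210.0, 210.0, 211.0, 211.0, 211.0, 211.0, 210.0, 211.0, 211.0, 210.0, 199.0, 158.0, 158.0, 164.0, 163.0, 166.0, 168.0, 167.0, 164.0, 162.0, 164.0, 165.0]
```

send_rows(plan=[[87, 1, 1.5, 40, 0, 0, 0], [87, 0, 0, 40, 0, 0, 0], [87, 0, 0, 40, 0, 0, 0], [87, 0, 0, 40, 0, 0, 0], [87, 0, 0, 40, 0, 0, 0], [87, 0, 0, 25, 0, 0, 0], [87, 0, 0, 12, 0, 0, 0], [87, 0, 0, 0, 0, 0, 0], [25, 0, 0, 0, 0, 0, 0], [25, 0, 0, 0, 0, 0, 0], [25, 0, 0, 0, 0, 0, 0], [25, 0, 0, 0, 0, 0, 0]], grip_force=35)

```text
time_s: 6.9
tool_pos: [0.5546, -0.308, 0.0066]
tool_rot: [-180.0, -0.1, -15.3]
force: [0.1, -0.1, 0.1]
grip_width: 0.0625
```

send_rows(plan=[[25, 0, 0, 0, 0, 0, 0], [25, 0, 0, 0, 0, 0, 0], [25, 0, 0, 0, 0, 0, 0], [25, 0, 0, 0, 0, 0, 0]])

```text
time_s: 7.3
tool_pos: [0.5541, -0.3073, 0.0055]
tool_rot: [-179.9, 0.0, -15.3]
force: [-0.1, 0.2, -0.3]
grip_width: 0.0316
```

send_rows(plan=[[25, 0, 0, -20, 0, 0, 0], [25, 0, 0, -40, 0, 0, 0], [25, 0, 0, -45, 0, 0, 0], [25, 0, 0, -45, 0, 0, 0], [25, 0, 0, -45, 0, 0, 0], [25, 0, 0, 0, 0, 0, 0]])

```text
time_s: 7.9
tool_pos: [0.5559, -0.3111, 0.2082]
tool_rot: [179.9, -0.6, -15.4]
force: [0.6, -0.9, -4.2]
grip_width: 0.0317
```

send_rows(plan=[[25, -3, -20, 0, 0, 0, 0], [25, -5.6, -39.5, 0, 0, 0, 0], [25, -5.6, -39.5, 0, 0, 0, 0], [25, -5.6, -39.5, 0, 0, 0, 0], [25, -5.6, -39.5, 0, 0, 0, 0], [25, -5.6, -39.5, 0, 0, 0, 0], [25, -5.6, -39.5, 0, 0, 0, 0], [25, -5.6, -39.5, 0, 0, 0, 0], [25, -5.6, -39.5, 0, 0, 0, 0], [25, -5.6, -39.5, 0, 0, 0, 0], [25, -3, -20, 0, 0, 0, 0]])

```text
time_s: 9.0
tool_pos: [0.603, 0.0939, 0.1993]
tool_rot: [-179.9, 0.2, -15.0]
force: [0.8, 1.0, -4.6]
grip_width: 0.032
```

send_rows(plan=[[25, 0, 0, 0, 0, 0, -0.05], [25, 0, 0, 0, 0, 0, -0.11], [25, 0, 0, 0, 0, 0, -0.11], [25, 0, 0, 0, 0, 0, -0.11], [25, 0, 0, 0, 0, 0, -0.11], [25, 0, 0, 0, 0, 0, -0.05], [25, 0, 0, 0, 0, 0, 0], [25, 0, 0, 0, 0, 0, 0]])

```text
time_s: 9.8
tool_pos: [0.6034, 0.0878, 0.2001]
tool_rot: [180.0, 0.1, 15.5]
force: [-0.2, -1.2, -4.0]
grip_width: 0.0318
```

Run:
```python
from h import *
c=env.get_calibration('wrist');np.save('c2.npy',c);im=save('wrist','w2.png')
o=env.get_obs();print(o['tool_pos'],o['tool_rot'],o['grip_width'],o['force'])
f=frame([.567,.2237,.03],15.6)
big=cv2.resize(im[:,:,::-1],None,fx=1.5,fy=1.5)
P=[(56.5+a,s*25.5,25) for a in(-108.5,-14.5,14.5) for s in(1,-1)]+[(-108,55,-20),(-108,-55,-20),(108,-55,-20),(108,55,-20),(-80,40,44)]
for q in P:
    p=w2p(c,f(np.array(q)/1e3))[0];print(q,p.round(1));cv2.circle(big,tuple((p*1.5+.25).round().astype(int)),3,(0,0,255),1)
cv2.imwrite('pics/w2b.png',big)
```

```text
[0.6035437  0.08794191 0.20020539] [1.79989216e+02 4.90761928e-02 1.55181288e+01] 0.03186381493759733 [ 0.08855818  0.18991585 -5.14189194]
(-52.0, 25.5, 25) [104.  227.3]
(-52.0, -25.5, 25) [150.5 227.2]
(42.0, 25.5, 25) [ 92.2 140.5]
(42.0, -25.5, 25) [142.2 140.4]
(71.0, 25.5, 25) [ 88.2 111. ]
(71.0, -25.5, 25) [139.4 110.9]
(-108, 55, -20) [103.9 255.6]
(-108, -55, -20) [189.2 255.4]
(108, -55, -20) [178.1  77.1]
(108, 55, -20) [79.1 77.4]
(-80, 40, 44) [ 84.7 258.7]
```

View pics/w2b.png

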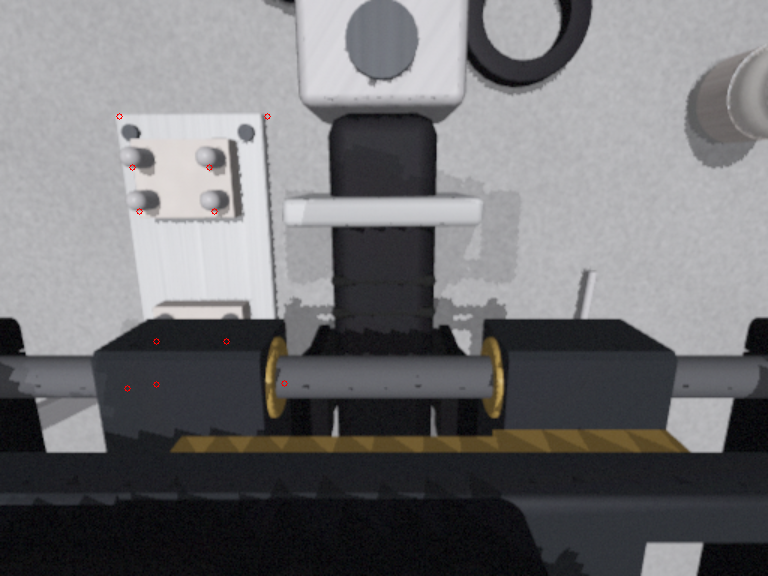

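Plate front corners fit, but the pins sit about 7 px ahead of the prediction. I'll measure from an enlarged crop.

Run:
```python
import cv2
im=cv2.imread('pics/w2.png')[68:158,72:187]
cv2.imwrite('pics/w2c.png',cv2.resize(im,None,fx=6,fy=6,interpolation=cv2.INTER_NEAREST))
```

```text
(no output)
```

View pics/w2c.png

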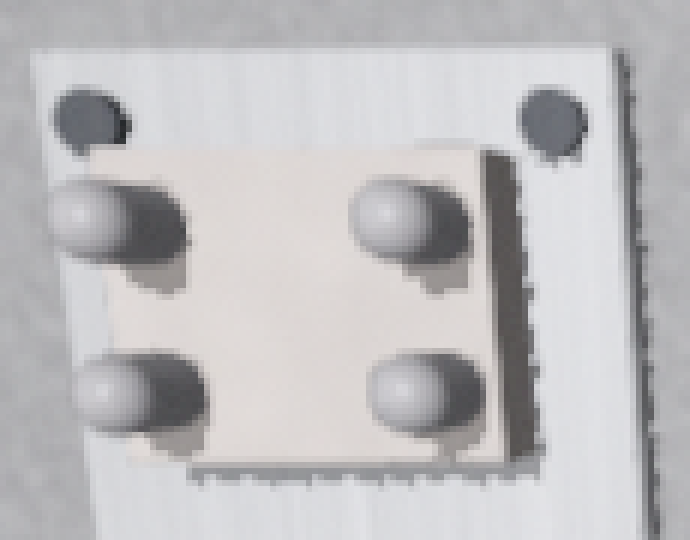

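Run:
```python
from h import *
from scipy.optimize import least_squares
c=np.load('c2.npy',allow_pickle=True).item()
M=[((71,25.5,18),(89,219)),((71,-25.5,18),(391,219)),((42,25.5,18),(112,391)),((42,-25.5,18),(408,392)),
((84.5,35,0),(90,148)),((84.5,-35,0),(482,150)),((28.5,-35,0),(510,465)),((28.5,35,0),(128,463))]
A=np.array([m[0] for m in M])/1e3;U=np.array([m[1] for m in M])/6+[71.5,67.5]
for s in (slice(0,8),slice(0,4),slice(4,8)):
    g=lambda p:(w2p(c,frame([p[0],p[1],.03],p[2])(A[s]))-U[s]).ravel()
    r=least_squares(g,[.567,.2237,15.6],x_scale=[.01,.01,1]);print(r.x.round(4),r.fun.round(1))
    p=r.x
for v in[(32,50),(612,47)]:print(R.from_euler('z',-15.7,degrees=True).apply(p2w(c,v[0]/6+71.5,v[1]/6+67.5,.01)-[p[0],p[1],0]))
# crimper in hand check: collar top rear/front edges & body
o=env.get_obs();T=rot(o)
im=cv2.imread('pics/w2.png').astype(float).mean(2)
print(im[125:158,255].round().tolist())
for v in (90,100,170,185,195):
    d=np.nonzero(im[v,200:310]<75)[0]+200;print(v,d.min(),d.max())
print('collar row',[ (k.min(),k.max()) for k in [np.nonzero(im[138,180:330]>195)[0]+180]])
# predicted: crimper at TCP + tool offset
z0=o['tool_pos'][2]-.0055
f=frame([o['tool_pos'][0],o['tool_pos'][1],z0],o['tool_rot'][2])
for q in [(52.5,-28,44),(52.5,28,44),(60.5,28,44),(60.5,-28,44),(20,16,36),(20,-16,36),(-108,0,36)]: print(q,w2p(c,f(np.array(q)/1e3))[0].round(1))
```

```text
[ 0.5723  0.2299 15.2537] [ 0.5  0.1  0.6  0.2  0.5  0.6  0.4  0.6 -1.  -0.7 -0.2 -0.8 -0.7 -0.
 -0.4  0.1]
[ 0.5725  0.2304 15.384 ] [-0.  -0.2  0.1 -0.2  0.   0.3 -0.1  0.2]
[ 0.5721  0.2293 15.1977] [-0.4 -0.4  0.4 -0.4 -0.2  0.4  0.2  0.4]
[0.10329714 0.05299625 0.01      ]
[ 0.10335485 -0.05431747  0.01      ]
[41.0, 48.0, 47.0, 46.0, 46.0, 52.0, 105.0, 157.0, 184.0, 194.0, 201.0, 205.0, 207.0, 205.0, 203.0, 203.0, 202.0, 201.0, 198.0, 198.0, 197.0, 195.0, 188.0, 175.0, 162.0, 122.0, 45.0, 27.0, 22.0, 39.0, 47.0, 51.0, 48.0]
90 220 290
100 220 290
170 222 288
185 222 289
195 223 288
collar row [(np.int64(190), np.int64(319))]
(52.5, -28, 44) [322.6 151.2]
(52.5, 28, 44) [186.4 151.4]
(60.5, 28, 44) [185.3 131.6]
(60.5, -28, 44) [323.7 131.4]
(20, 16, 36) [220.3 219.7]
(20, -16, 36) [289.2 219.6]
(-108, 0, 36) [255.2 432.3]
```

send_rows(plan=[[25, 1.5, -13, 10, 0, 0, 0.003], [25, 2, -18, 25, 0, 0, 0], [25, 2, -18, 30, 0, 0, 0], [25, 2, -16, 25, 0, 0, 0], [25, 0, 0, 0, 0, 0, 0], [25, 0, 0, 0, 0, 0, 0], [25, 0, 0, 0, 0, 0, 0]])

```text
time_s: 10.55
tool_pos: [0.5951, 0.1519, 0.1122]
tool_rot: [179.9, -0.1, 15.4]
force: [-0.1, -0.2, -3.9]
grip_width: 0.032
```

Run:
```python
from h import *
c=env.get_calibration('wrist');np.save('c3.npy',c);im=save('wrist','w3.png')
f=frame([.5723,.2299,.03],15.3)
todo([.5723,.2299,.11],15.3)
big=cv2.resize(im[:,:,::-1],None,fx=1.5,fy=1.5)
for q in [(56.5+a,s*25.5,18) for a in(-108.5,-14.5,14.5) for s in(1,-1)]+[(84.5,35,0),(84.5,-35,0),(28.5,-35,0),(28.5,35,0)]:
    p=w2p(c,f(np.array(q)/1e3))[0];print(q,p.round(1));cv2.circle(big,tuple((p*1.5+.25).round().astype(int)),3,(0,0,255),1)
cv2.imwrite('pics/w3b.png',big)
```

```text
shift [ -1.5 -81.4   2.3] rv [ 0.001 -0.003  0.001] tcp [0.5953 0.1518 0.1124] [ 1.7997e+02 -1.7000e-01  1.5340e+01] t 10.6 w 0.03187223419441032
(-52.0, 25.5, 18) [127.2 265.5]
(-52.0, -25.5, 18) [188.4 265.5]
(42.0, 25.5, 18) [114.2 152.4]
(42.0, -25.5, 18) [181.6 152.4]
(71.0, 25.5, 18) [109.7 112.7]
(71.0, -25.5, 18) [179.3 112.7]
(84.5, 35, 0) [106.5  95.2]
(84.5, -35, 0) [196.1  95.3]
(28.5, -35, 0) [199.4 166.3]
(28.5, 35, 0) [114.6 166.3]
```

View pics/w3b.png

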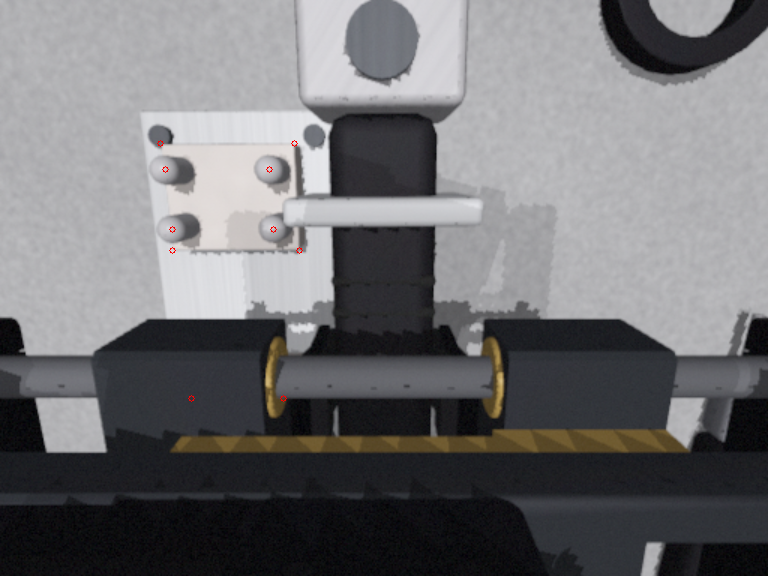

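send_rows(plan=[[25, -0.5, -15, 0, 0, 0, 0.001], [25, -0.5, -20, 0, 0, 0, 0], [25, -0.5, -20, 0, 0, 0, 0], [25, 0, -16, 0, 0, 0, 0], [25, 0, -10.4, 10, 0, 0, 0], [25, 0, 0, 15, 0, 0, 0], [25, 0, 0, 10, 0, 0, 0], [25, 0, 0, 7, 0, 0, 0], [25, 0, 0, 0, 0, 0, 0], [25, 0, 0, 0, 0, 0, 0], [25, 0, 0, 0, 0, 0, 0]])

```text
time_s: 11.7
tool_pos: [0.5714, 0.2308, 0.0691]
tool_rot: [-180.0, -0.1, 15.3]
force: [-0.3, 0.2, -4.5]
grip_width: 0.0321
```

Run:
```python
from h import *
todo([.5723,.2299,.0355],15.3)
```

```text
shift [ 0.6  1.1 33.6] rv [-0.    -0.001  0.001] tcp [0.5714 0.2308 0.0691] [-1.800e+02 -6.000e-02  1.535e+01] t 11.7 w 0.03205977440642249
```

send_rows(plan=[[25, 0.6, 0.8, 4, 0, 0, 0], [25, 0, 0, 4, 0, 0, 0], [25, 0, 0, 4, 0, 0, 0], [25, 0, 0, 4, 0, 0, 0], [25, 0, 0, 0, 0, 0, 0], [25, 0, 0, 0, 0, 0, 0]])

```text
time_s: 12.3
tool_pos: [0.5714, 0.2307, 0.0524]
tool_rot: [180.0, 0.0, 15.4]
force: [-0.2, -0.5, -4.7]
grip_width: 0.0317
```

send_rows(plan=[[25, 0, 0, 3, 0, 0, 0], [25, 0, 0, 3, 0, 0, 0], [25, 0, 0, 3, 0, 0, 0], [25, 0, 0, 3, 0, 0, 0], [25, 0, 0, 2, 0, 0, 0], [25, 0, 0, 0, 0, 0, 0], [25, 0, 0, 0, 0, 0, 0]])

```text
time_s: 13.0
tool_pos: [0.5715, 0.2306, 0.0386]
tool_rot: [180.0, -0.0, 15.4]
force: [0.2, 0.3, -3.8]
grip_width: 0.0322
```

send_rows(plan=[[25, 0, 0, 1.5, 0, 0, 0], [25, 0, 0, 1.5, 0, 0, 0], [25, 0, 0, 0, 0, 0, 0], [25, 0, 0, 0, 0, 0, 0]])

```text
time_s: 13.4
tool_pos: [0.5715, 0.2307, 0.0356]
tool_rot: [-180.0, -0.0, 15.4]
force: [0.6, -0.9, -4.3]
grip_width: 0.0319
```

send_rows(plan=[[25, 0, 0, 1, 0, 0, 0], [25, 0, 0, 0, 0, 0, 0], [25, 0, 0, 0, 0, 0, 0]])

```text
time_s: 13.7
tool_pos: [0.5716, 0.2307, 0.0355]
tool_rot: [-180.0, 0.0, 15.4]
force: [-4.4, -1.1, 5.1]
grip_width: 0.0318
```

send_rows(plan=[[25, 0, 0, 1, 0, 0, 0], [25, 0, 0, 0, 0, 0, 0], [25, 0, 0, 0, 0, 0, 0]])

```text
time_s: 14.0
tool_pos: [0.5716, 0.2307, 0.0355]
tool_rot: [-179.9, 0.0, 15.4]
force: [-6.3, -0.9, 11.2]
grip_width: 0.0316
```

send_rows(plan=[[25, 0, 0, -1.5, 0, 0, 0], [40, 0, 0, 0, 0, 0, 0], [60, 0, 0, 0, 0, 0, 0], [60, 0, 0, 0, 0, 0, 0], [60, 0, 0, 0, 0, 0, 0], [60, 0, 0, -5, 0, 0, 0], [60, 0, 0, -15, 0, 0, 0], [60, 0, 0, -30, 0, 0, 0], [60, 0, 0, -40, 0, 0, 0], [60, 0, 0, -45, 0, 0, 0], [60, 0, 0, -45, 0, 0, 0], [60, 0, 0, 0, 0, 0, 0]])

```text
time_s: 15.2
tool_pos: [0.5756, 0.2309, 0.2232]
tool_rot: [-179.8, -0.7, 15.4]
force: [0.3, -0.8, 0.1]
grip_width: 0.0598
```

Run:
```python
from h import *
im=save('scene','s2.png');c=env.get_calibration('scene')
f=frame([.572,.23,.03],15.35)
S=6;x0,y0=290,120;big=cv2.resize(im[y0:y0+100,x0:x0+110,::-1],None,fx=5,fy=5,interpolation=cv2.INTER_CUBIC)
for a in np.arange(1.6,2.51,.1):
    p=w2p(c,f(np.array([-80,40-105*np.cos(a),44+105*np.sin(a)])/1e3))[0];print(round(a,1),p.round(1))
    cv2.circle(big,tuple(((p-[x0,y0]+.5)*5).round().astype(int)),2,(0,0,255),1)
todo([.572,.23,.2],15.35)
t=save('top','t2.png');c=env.get_calibration('top')
big2=cv2.resize(t[110:210,105:190,::-1],None,fx=5,fy=5,interpolation=cv2.INTER_CUBIC)
for r in env.regions_of('top','keeper_knob')[:2]:print(r['confidence'],r['rect'])
for a in np.arange(1.6,2.51,.1):
    p=w2p(c,f(np.array([-80,40-105*np.cos(a),44+105*np.sin(a)])/1e3))[0];print(round(a,1),p.round(1))
t0=cv2.imread('pics/top0.png')
big2=cv2.resize(t0[150:195,105:175],None,fx=3,fy=5)
cv2.imwrite('pics/s2b.png',big)
```

```text
1.6 [333.3 147.1]
1.7 [335.4 145.9]
1.8 [337.4 145. ]
1.9 [339.2 144.4]
2.0 [340.9 144.2]
2.1 [342.5 144.3]
2.2 [343.9 144.8]
2.3 [345.1 145.6]
2.4 [346.2 146.7]
2.5 [347.  148.1]
shift [-2.2  0.3 19.8] rv [-0.002 -0.008  0.   ] tcp [0.5739 0.2308 0.2198] [-179.87   -0.43   15.37] t 15.25 w 0.059877276136660385
0.51 [123.3, 167.2, 156.4, 179.3]
1.6 [138.3 164.9]
1.7 [134.2 166.2]
1.8 [130.4 167.5]
1.9 [126.7 169. ]
2.0 [123.4 170.4]
2.1 [120.4 172. ]
2.2 [117.7 173.5]
2.3 [115.5 175. ]
2.4 [113.6 176.5]
2.5 [112.1 178. ]
```

View pics/s2b.png

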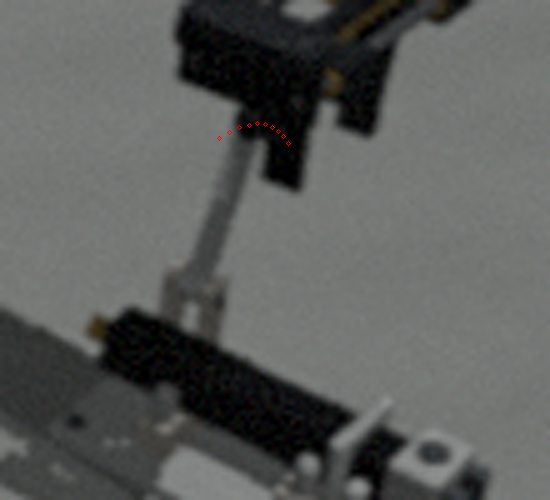

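The crimper lies flat on the blocks, with the collar between the front pin pairs and the head out. TCP height at contact was 35.5 mm, exactly the expected seat height. The lever is at about 1.92 rad. Next I'll close the fingers and go to the lever's +y side.

send_rows(plan=[[0, 0, 0, -20, 0, 0, 0], [0, 0, 0, -20, 0, 0, 0], [0, -15, -20, 0, 0, 0, 0], [0, -23, -35, 0, 0, 0, 0], [0, -23, -35, 0, 0, 0, 0], [0, -22, -35, 0, 0, 0, 0], [0, 0, 0, 0, 0, 0, 0], [0, 0, 0, 0, 0, 0, 0], [0, 0, 0, 0, 0, 0, 0]], grip_force=20)

```text
time_s: 16.25
tool_pos: [0.4587, 0.3277, 0.2544]
tool_rot: [179.9, 0.0, 15.3]
force: [-0.0, -0.1, -0.4]
grip_width: 0.0018
```

Run:
```python
from h import *
f=frame([.572,.23,.03],15.35)
todo(f(np.array([-80,125,135])/1e3)[0],15.35)
im=save('wrist','w4.png');c=env.get_calibration('wrist')
big=cv2.resize(im[:,:,::-1],None,fx=1.5,fy=1.5)
for q in [(56.5+a,s*25.5,18) for a in(-108.5,-14.5,14.5) for s in(1,-1)]+[(-80,40-105*np.cos(a),44+105*np.sin(a)) for a in (1.57,1.92,2.2)]:
    p=w2p(c,f(np.array(q)/1e3))[0];cv2.circle(big,tuple((p*1.5+.25).round().astype(int)),3,(0,0,255),1)
cv2.imwrite('pics/w4b.png',big)
```

```text
shift [ 3.4 -0.9 89.4] rv [ 0.002  0.001 -0.001] tcp [0.4587 0.3277 0.2544] [1.7991e+02 4.0000e-02 1.5300e+01] t 16.25 w 0.0018271304725091737
```

View pics/w4b.png

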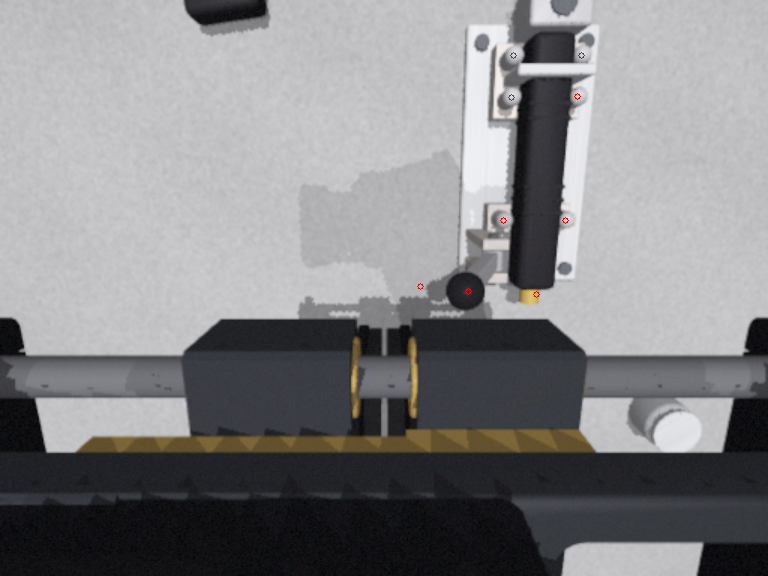

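send_rows(plan=[[0, 3.4, 0, 20, 0, 0, 0], [0, 0, 0, 35, 0, 0, 0], [0, 0, 0, 35, 0, 0, 0], [0, 0, 0, 0, 0, 0, 0], [0, 0, 0, 0, 0, 0, 0], [0, 0, 0, 0, 0, 0, 0]])

```text
time_s: 16.9
tool_pos: [0.4632, 0.33, 0.167]
tool_rot: [-179.9, -0.2, 15.3]
force: [0.2, 0.2, -0.5]
grip_width: 0.0003
```

Run:
```python
from h import *
f=frame([.572,.23,.03],15.35)
todo(f(np.array([-80,125,135])/1e3)[0],15.35)
```

```text
shift [-1.6  0.2  2. ] rv [-0.001 -0.003 -0.   ] tcp [0.4632 0.33   0.167 ] [-1.7995e+02 -1.6000e-01  1.5320e+01] t 16.9 w 0.00028079316006541307
```

send_rows(plan=[[0, -1, 12, 0, 0, 0, 0], [0, 0, 13, 0, 0, 0, 0], [0, 0, 12, -1, 0, 0, 0], [0, 0, 12, -1, 0, 0, 0], [0, 0, 10, -2, 0, 0, 0], [0, 0, 12, 1, 0, 0, 0], [0, 0, 13, 2, 0, 0, 0], [0, 0, 13, 2, 0, 0, 0], [0, 0, 10, 0, 0, 0, 0], [0, 0, 10, 1, 0, 0, 0], [0, 0, 0, 0, 0, 0, 0], [0, 0, 0, 0, 0, 0, 0]])

```text
time_s: 18.1
tool_pos: [0.4918, 0.2165, 0.163]
tool_rot: [180.0, 0.0, 15.4]
force: [-0.3, 0.3, 0.4]
grip_width: 0.0003
```

Run:
```python
from h import *
f=frame([.572,.23,.03],15.35)
todo(f(np.array([-80,8,135])/1e3)[0],15.35)
c=env.get_calibration('scene');im=save('scene','s3.png')
for n in['scene']:
  for q in('keeper','keeper_knob'):
    for r in env.regions_of(n,q)[:2]:print(q,r['confidence'],r['rect'])
for a in (1.2,1.0,.8,.6):print(a,w2p(c,f(np.array([-80,40-105*np.cos(a),44+105*np.sin(a)])/1e3))[0].round(1))
cv2.imwrite('pics/s3b.png',cv2.resize(im[110:220,270:390,::-1],None,fx=5,fy=5,interpolation=cv2.INTER_CUBIC))
```

```text
shift [ 0.9  0.2 -2. ] rv [0. 0. 0.] tcp [0.4918 0.2165 0.163 ] [179.97   0.    15.37] t 18.1 w 0.0002550136677444114
keeper 0.19 [303.1, 155.1, 374.4, 240.1]
1.2 [324.6 155.3]
1.0 [320.3 161. ]
0.8 [316.4 167.4]
0.6 [313.  174.3]
```

View pics/s3b.png

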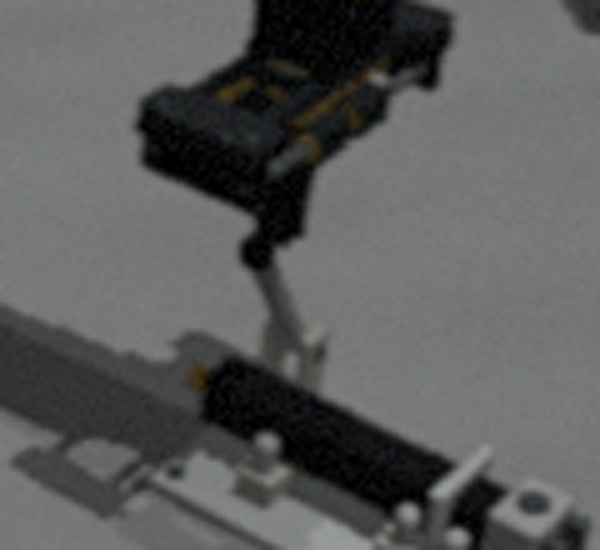

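The lever follows as planned: the knob is at about (321,160), or 1.03 rad. I'll carry on down the arc.

send_rows(plan=[[0, 0, 9, 2, 0, 0, 0], [0, 0, 9, 5, 0, 0, 0], [0, 0, 8, 7, 0, 0, 0], [0, 0, 8, 7, 0, 0, 0], [0, 0, 7, 8, 0, 0, 0], [0, 0, 6, 8.5, 0, 0, 0], [0, 0, 6, 9.5, 0, 0, 0], [0, 0, 5, 10, 0, 0, 0], [0, 0, 3, 8, 0, 0, 0], [0, 0, 2, 8, 0, 0, 0], [0, 0, 0, 0, 0, 0, 0], [0, 0, 0, 0, 0, 0, 0]])

```text
time_s: 19.45
tool_pos: [0.5084, 0.1559, 0.0899]
tool_rot: [180.0, 0.0, 15.4]
force: [-0.0, -0.1, 0.8]
grip_width: 0.0006
```

send_rows(plan=[[0, 0, 0, 3, 0, 0, 0], [0, 0, 0, 2, 0, 0, 0], [0, 0, 0, 0, 0, 0, 0], [0, 0, 0, 0, 0, 0, 0]])

```text
time_s: 19.85
tool_pos: [0.5084, 0.1564, 0.0851]
tool_rot: [-180.0, -0.0, 15.4]
force: [0.2, -0.4, 0.1]
grip_width: 0.0005
```

send_rows(plan=[[0, 0, 0, 1, 0, 0, 0], [0, 0, 0, 1, 0, 0, 0], [0, 0, 0, 0, 0, 0, 0], [0, 0, 0, 0, 0, 0, 0]])

```text
time_s: 20.25
tool_pos: [0.5087, 0.1563, 0.0838]
tool_rot: [-180.0, -0.0, 15.4]
force: [-2.2, -0.8, 6.5]
grip_width: 0.0003
```

send_rows(plan=[[0, 0, 0, 1, 0, 0, 0], [0, 0, 0, 0, 0, 0, 0], [0, 0, 0, 0, 0, 0, 0]])

```text
time_s: 20.55
tool_pos: [0.5088, 0.1563, 0.0834]
tool_rot: [-179.9, -0.0, 15.4]
force: [-4.0, -0.6, 11.3]
grip_width: 0.0003
```

send_rows(plan=[[0, 0, 0, -5, 0, 0, 0], [0, 0, 0, -20, 0, 0, 0], [0, 0, 0, -40, 0, 0, 0], [0, 0, 0, -40, 0, 0, 0], [0, -30, 30, -30, 0, 0, 0], [0, -30, 40, 0, 0, 0, 0], [0, -10, 40, 0, 0, 0, 0], [0, 0, 20, 0, 0, 0, 0], [0, 0, 0, 0, 0, 0, 0], [0, 0, 0, 0, 0, 0, 0]])

```text
time_s: 21.55
tool_pos: [0.4761, 0.0141, 0.2159]
tool_rot: [-179.9, -0.0, 15.4]
force: [-0.3, -0.6, 0.5]
grip_width: 0.0003
```

Run:
```python
from h import *
print(env.get_obs()['force'],env.get_obs()['tool_pos'])
f=frame([.572,.23,.03],15.35)
L=[(-80,40-105*np.cos(a),44+105*np.sin(a)) for a in (0,.1)]+[(56.5+a,s*25.5,18) for a in(-108.5,-14.5,14.5) for s in(1,-1)]+[(-108,16,36),(-108,-16,36),(52.5,28,44),(52.5,-28,44),(60.5,-28,44)]
out=[]
for n,(x,y) in(('scene',(280,130)),('top',(112,105))):
    im=save(n,n+'9.png');c=env.get_calibration(n);b=cv2.resize(im[y:y+110,x:x+ (115 if n=='scene' else 90),::-1],None,fx=5,fy=5,interpolation=cv2.INTER_CUBIC)
    for r in env.regions_of(n,'keeper_knob')[:2]:print(n,r['confidence'],r['rect'])
    for i,q in enumerate(L):
        p=w2p(c,f(np.array(q)/1e3))[0]
        if i<2:print(p.round(1))
        cv2.circle(b,tuple(((p-[x,y]+.5)*5).round().astype(int)),2,(0,0,255) if i!=1 else (0,255,0),1)
    out.append(b)
cv2.imwrite('pics/end.png',cv2.resize(np.hstack(out),None,fx=.78,fy=.78,interpolation=cv2.INTER_AREA))
```

```text
[-0.25925403 -0.62969751  0.46795979] [0.47606008 0.014139   0.21585882]
scene 0.62 [304.5, 173.8, 330.9, 199.5]
[307.2 194.1]
[307.6 191.1]
top 0.53 [145.9, 162.8, 188.1, 179.0]
[188.  163.7]
[187.2 162.8]
```

View pics/end.png

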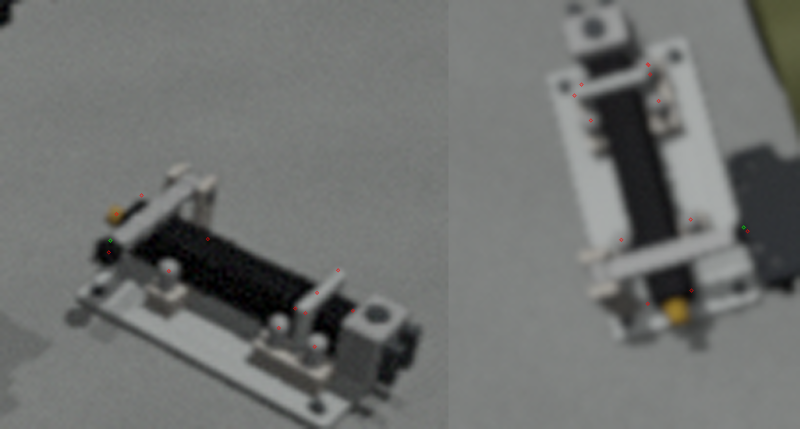

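```bash
python3 -c "
from cell import env
print(env.sign_off(), env.get_obs()['time_s'])"
```

```text
the job is handed in; nothing more can be done
the job is handed in; nothing more can be done
```

The crimper is mounted in the cradle with the keeper lever closed over its tail, and the job was handed in at about 22 s on the robot clock.

- **Crimper:** I gripped it at its grip centre and lowered it between the pins. Contact came with the gripper tip at 35.5 mm, exactly the height expected for full seating, and it stayed there when pressed with about 15 N before I let go. The last pictures show it flat between the pins, with the collar in the slot and the head out at the far end.
- **Keeper lever:** I pushed it over with closed fingers until it was hard on its stop (11 N, tip at 83.4 mm against about 85 mm predicted). The last scene picture shows the knob at the predicted closed position.
- **End state:** The gripper is well clear and touching nothing. The screwdriver, tin and orange look-alike were not touched.

**Disagreements:** The first top-camera estimate of the cradle was 5–6 mm off, so I used the wrist-camera fit, which matched to within 1 px. In the final top view the overlay was a few pixels off for the same reason. The knob detector boxed the whole lever, so I judged the knob's position by eye from the picture.

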